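# Unlock the mushroom tote and hold it tilted

### The arm

A 6-joint arm with a two-finger parallel gripper is mounted at the origin on a cart in front of the work surface, level with it; the furniture and walls round the work are solid. World frame = base frame: x ahead of the robot, y to its left, z up, the work surface at z = 0. Lengths are in m, angles in rad, forces in N, time in s.
With the tool pointing down it reaches from about 0.275 to 0.825 m from the base axis. Payload 5.2 kg.
Tool frame: the origin (TCP) lies at the centre of the arm's flange, where the gripper is bolted on; the fingertips stand 186 mm ahead of it and the grasp point (between the pads) lies ahead of it (arm.grip_depth is the z of the grasp point in the tool frame, in m); z points along the fingers, y is the direction in which the jaws open and shut (so a half turn about z gives the same grasp; the last joint's range is limited). The gripper opens to 93 mm and grips with 3 to 60 N. Pads are 15 mm wide; open, the fingers measure 128 mm over their backs; the gripper's body (75 mm by 188 mm) begins 65 mm behind the grasp point.
Start: joints at [1.104, 0.259, 1.535, -0, 1.348, -0.203], TCP at [0.143, 0.531, 0.405] pointing down, gripper open.
Joint ranges: [-3.14, 3.14], [-0.91, 2.08], [0.19, 2.58], [-1.22, 4.36], [0.22, 2.71], [-3.12, 3.12]. Speed limits (rad/s): [2.57, 2.57, 3.14, 3.14, 3.14, 3.14].

### API

Orientations are given as a unit quaternion [x, y, z, w].
In Python, from cell import get_obs, imaging, order, arm gives the robot as it stands.
- The arm moves only by the shell command python3 -m pendant 'ROWS' [OPENING] [FORCE]. ROWS is a JSON object of lists of equal length, an entry for each row: "xyz": the shift along the tool's x, y, z in mm, a list of three; "spin": the turn about the tool's z in rad. A call has exactly 10 rows; each row is the pose to reach, as a shift and turn from the pose measured when the call began, along the tool's axes at that moment; what a row does not reach only later rows make up. A row lasts 1/10 s, in which the tool goes at most 50 mm and 8.59 degrees, less where a joint would pass 70% of its speed; a pose out of reach is approached as far as the arm can. A call with a gripper value outside its range is refused whole. OPENING is the finger opening in mm, from 0 to 93, set as the call begins (- or left out, the last holds). The fingers move at their own pace and stop on an object; FORCE is the grip in N (left out, the last holds). Time passes only in rows, so rows that repeat a pose let the fingers close, or fill a call up. It gives the time, the measured TCP pose, the force and the opening at its end, in the units of the state.
- get_obs(): the state, without advancing time (a new reading comes with each control period).
- imaging.grab_frame(name): name is "scene" or "top" or "wrist"; returns (picture, depth): 384x512x3 uint8, blue, green, red; 384x512 float32, m along the optical axis (not along the pixel's ray), 0 where there is no reading.
- imaging.calibration(name): a dict with "fovy" (degrees; the focal length in pixels is half the picture's height over the tangent of half this angle, whatever the lens; pixels are square), "cx", "cy" (the principal point, pixels), "eye" and "orientation" of the camera in the world. Camera axes: x right, y up, looking along -z (the intrinsics and any distortion apply to the point x, -y, -z); pixel columns grow to the right and rows downward; lengths in m; the calibration is good to about 2 mm. The wrist camera is an equidistant fisheye: a pixel r from the principal point sees the ray r / f radians off the axis. A picture is of the moment at which its call begins: read the wrist's pose just before it. calibration takes no time and is no camera call; for the wrist camera it gives the pose at the moment of the call.
- order.sign_off(): hands the job in, once; it reports no verdict.
The state is a dict: "clock": time; "joints": joint angles; "qd": joint speeds; "effort": joint torques, N m; "eef_pos": TCP position; "eef_rot": TCP orientation; "ft_force": force on the tool from outside, world axes, zero at the start; "moment": the same for the moment, N m; "opening": opening from 0.0 (shut) to 1.0 (fully open).
Only numpy, scipy, OpenCV 4.12 (cv2) and the standard library are available. Lean on these libraries where they do the work, as an engineer would, in place of code of your own. Each camera call takes 0.05 s, during which the arm holds its last target. There are 200 camera calls.

### The job

The open grey tote with three mushroom caps in it is locked to its metal dock by a black plug. With the tote left standing flat, pull the plug straight up out of its socket and put it down on the table clear of the dock, standing or lying. Then take the tote by the upright tab on its corner and tilt it about 30 degrees so that all three caps slide together into the corner diagonally opposite the tab, and finish while holding it still like that: do not put it down or let go, and leave the mug, tape roll and bow cutter alone.

Things in the scene. Friction and masses are not known exactly. Their poses are not given: they have to be found in the camera images.
- dock: Fixed aluminium plate 268 x 240 x 12 mm; origin on the table under the tote's centre (spans x -112 to +156, y -120 to +120 mm). z up, x and y parallel to the tote's sides. A black socket block, 46 x 50 mm, top 40 mm above the table, stands at x +130, y +50 with an upright square hole. Two low stops (top 23 mm above the table) stand outside the tote's walls by the tab corner.
- plug_head (a point): Centre of the lock plug's black head, 26 (x) x 20 (y) x 30 (z) mm, flat-sided: grip across the 20 mm. As found it stands upright in the socket, axes as the dock's, this point 67 mm above the table. Below the head a 28 mm square collar, 5 mm thick, rests on the tote's ear. A sprung ball in the socket holds it; about 10 N straight up frees it, and 50 mm of lift clears the ear.
- plug: The whole lock plug, 66 mm long, 60 g; origin at its shank's tip (51 mm below the head's centre), z towards the head. Steel shank 14 mm square, 31 mm long, with a groove for the ball. It can stand on its tip (just) or lie on its side.
- tote: Open tote of stiff grey plastic, 200 x 200 mm, 55 mm high, walls 4 mm, inner floor 7 mm above its underside, about 0.35 kg, standing on the dock plate (underside 12 mm above the table). Origin at the centre of its underside, z up, axes as the dock's. A flat ear with a hole projects 60 mm from its +x wall (top 35 mm above the underside) over the socket. Grip tab at the +x -y corner.
- tab (a point): Grip point on the tote's upright tab: a plate 10 mm thick, 36 mm long along the tote's diagonal (x +1, y -1), rising 47 mm above the rim to 102 mm above the tote's underside. On the plate's mid-plane at x +94.8, y -94.8, z +82 mm in the tote. Grip across the 10 mm from above, closing square to that diagonal. Axes as the tote's.
- low_corner (a point): Outer bottom corner of the tote diagonally opposite the tab (x -100, y +100, z 0 mm in the tote): the corner to be lowest; it may stay resting on the dock as a pivot (rubber foot) while the tab is raised. Axes as the tote's.
- inner_corner (a point): Inside bottom corner of the tote opposite the tab (x -96, y +96, z +7 mm in the tote), where the caps must gather. Axes as the tote's.
- cap_1: Mushroom cap 54 x 45 x 23 mm, loose in the tote; origin at the centre of its underside. Slides easily on the tote's floor from about 8 degrees of tilt.
- cap_2: Mushroom cap 47 x 53 x 28 mm, as cap_1.
- cap_3: Mushroom cap 49 x 48 x 20 mm, as cap_1.
- mug: Bystander: orange mug 81 x 113 x 101 mm; origin under its centre. Leave alone.
- tape_roll: Bystander: roll of tape lying flat, 104 mm across, 25 mm high; origin under its centre. Leave alone.
- bow_cutter: Bystander: yellow bow-shaped cutter lying flat, 70 x 186 x 17 mm; origin under its centre. Leave alone.
There are look-alikes about, which are no part of the job. Of the things shaped like the plug, the black one is meant.

How it is judged:
On the way, in this order (a step that is already met when the one before it is completed fails the run):
1. the plug is pulled up out of the socket and the ear while the tote stands flat on the dock (z of plug_head in the frame of dock above 0.115 m and angle between tote's own z axis and vertical below 0.06 rad and distance of tote from where it was at the start of the episode below 0.015 m), for 0.1 s.
2. the plug stands or lies on the table clear of the dock, let go, and the tote still stands flat (((height (world z) of plug_head below 0.021 m and angle between plug's own z axis and vertical above 1.2 rad) or (height (world z) of plug_head below 0.056 m and angle between plug's own z axis and vertical below 0.15 rad)) and contact force between the fingers and plug below 0.2 N and angle between tote's own z axis and vertical below 0.06 rad), for 0.2 s.
At the end, for the whole second after the job is handed in: The fingers hold the tote (over 3 N) tilted 22 to 43 degrees, tab over 150 mm above the table, tote and caps still; each cap's underside centre is within 120 mm of the inside bottom corner opposite the tab; the plug, let go, stands or lies on the table off the dock (((height (world z) of plug_head below 0.021 m and angle between plug's own z axis and vertical above 1.2 rad) or (height (world z) of plug_head below 0.056 m and angle between plug's own z axis and vertical below 0.15 rad)) and contact force between the fingers and plug below 0.2 N and angle between tote's own z axis and vertical between 0.38 and 0.75 rad and height (world z) of tab above 0.15 m and contact force between the fingers and tote above 3 N and linear speed of tote below 0.06 m/s and angular speed of tote below 0.4 rad/s and distance between each of cap_1, cap_2, cap_3 and inner_corner below 0.12 m and linear speed of each of cap_1, cap_2, cap_3 below 0.08 m/s); the arm keeps its last pose, push and grip.
It fails at once if mug, tape roll or bow cutter pushed more than 30 mm (distance of any of mug, tape_roll, bow_cutter from where it was at the start of the episode above 0.03 m).
It fails at once if tote propped on a bystander (contact force between tote and mug above 0.5 N or contact force between tote and tape_roll above 0.5 N or contact force between tote and bow_cutter above 0.5 N).
It fails at once if tote tipped over 57 degrees (angle between tote's own z axis and vertical above 1 rad).
It fails at once if a cap out of the tote (z of any of cap_1, cap_2, cap_3 in the frame of tote above 0.07 m).
It also fails if it takes over 58 s, if anything falls off the work surface, if the arm or the gripper's body presses on something with over 40 N, if the wrist force passes 120 N, or if a joint passes its speed limit or range.

## Working session

There is one attempt and no reset: what is moved stays moved. The work goes in short steps, Python scripts to look and compute and a shell command to move; the robot and the scene stay as the last step left them, time stands still between calls to the robot, and variables do not carry over. Pictures are saved under pics/ and viewed, about 8 in all and at most 12, crops included, and the job is handed in when it is done.

```bash
ls; mkdir -p pics; cat > h.py <<'E'
import numpy as np, cv2
from scipy.spatial.transform import Rotation as R
from cell import get_obs, imaging, order, arm
def cloud(name):
    c=imaging.calibration(name); im,d=imaging.grab_frame(name)
    f=im.shape[0]/2/np.tan(np.radians(c['fovy'])/2)
    v,u=np.mgrid[:im.shape[0],:im.shape[1]]
    x=(u-c['cx'])/f; y=(v-c['cy'])/f
    if name=='wrist':
        r=np.hypot(x,y); k=np.where(r>1e-9,np.tan(np.minimum(r,1.5))/np.maximum(r,1e-9),1); x=x*k;y=y*k
    P=np.stack([x*d,-y*d,-d],-1)@R.from_quat(c['orientation']).as_matrix().T+np.array(c['eye'])
    P[d==0]=np.nan
    return im,P,c
E
python3 - <<'E'
from h import *
o=get_obs();print(o['eef_pos'],o['eef_rot'],o['clock'],arm.grip_depth)
for n in['top','scene']:
    im,P,c=cloud(n);print(n,c)
    np.save(n+'.npy',P);cv2.imwrite(f'pics/{n}0.png',im)
E
```

```text
pics
[0.14328568 0.53078607 0.40394453] [ 1.31519454e-01  9.91313196e-01 -8.36491901e-04 -2.85502725e-04] 0.0 0.1673
top {'fovy': 47.85092708533013, 'cx': 255.35487485434027, 'cy': 199.23576702430512, 'eye': array([ 0.25454132, -0.05274907,  1.31266322]), 'orientation': array([-0.07448804,  0.07370107,  0.71303452, -0.69325425])}
scene {'fovy': 56.42322153913598, 'cx': 253.15124237706226, 'cy': 194.6959107147284, 'eye': array([ 0.13708403, -0.74661893,  0.78310242]), 'orientation': array([ 0.40108047, -0.10089834, -0.24558494,  0.87672232])}
```

View pics/top0.png

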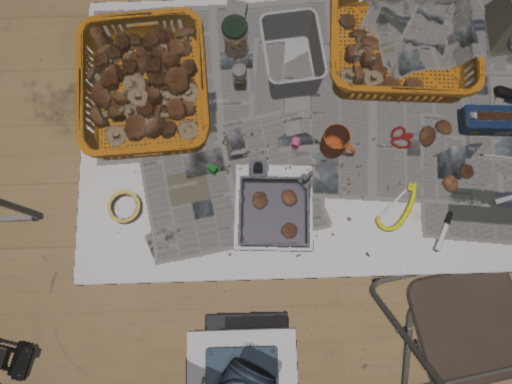

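View pics/scene0.png

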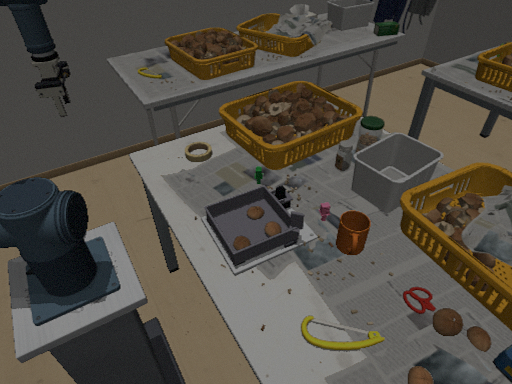

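The top view shows the tote at about (275,212), the black plug at (258,168), the tab at (306,178) and the mug at (335,142). The look-alikes are green (213,168) and pink (295,142). The scene view agrees.

```bash
python3 - <<'E'
from h import *
P=np.load('top.npy');S=np.load('scene.npy')
im=cv2.imread('pics/top0.png')
# tote+plate region
A=P[140:260,215:330].reshape(-1,3)
def rect(m,n):
    q=A[m][:,:2]; print(n,len(q),cv2.minAreaRect((q*1000).astype(np.float32)))
z=A[:,2]
for lo,hi in[(.006,.018),(.06,.073),(.08,.2)]:
    rect((z>lo)&(z<hi),(lo,hi))
for n,(u,v) in dict(plug=(258,168),tab=(305,178),mug=(335,142),tape=(124,207),bow=(400,210),green=(213,168),pink=(295,142)).items():
    print(n,P[v-2:v+3,u-2:u+3].reshape(-1,3)[[0,12,24]].round(3).tolist())
for n,Q,b in(('top',P,(140,200,235,330)),('scene',S,(160,250,260,320))):
    q=Q[b[0]:b[1],b[2]:b[3]].reshape(-1,3);q=q[(q[:,2]>.073)&(q[:,2]<.13)]
    # split plug/tab by k-means in xy
    q=q[(q[:,1]<.1)&(q[:,1]>-.2)]
    _,l,c=cv2.kmeans(q[:,:2].astype(np.float32),3,None,(3,50,1e-6),5,0)
    for i in range(3):print(n,(l==i).sum(),q[l[:,0]==i].min(0).round(3),q[l[:,0]==i].max(0).round(3))
cv2.imwrite('pics/topc.png',cv2.resize(im[130:270,210:350],None,fx=4,fy=4,interpolation=2))
E
```

```text
(0.006, 0.018) 4025 ((535.9835205078125, -108.14622497558594), (361.2078857421875, 376.03643798828125), 88.36043548583984)
(0.06, 0.073) 778 ((526.5302734375, -141.16903686523438), (319.07855224609375, 344.4629211425781), 16.1087703704834)
(0.08, 0.2) 120 ((609.9691162109375, -175.661376953125), (106.2160873413086, 229.61570739746094), 16.730148315429688)
plug [[0.617, -0.06, 0.083], [0.61, -0.065, 0.083], [0.604, -0.071, 0.083]]
tab [[0.588, -0.199, 0.063], [0.569, -0.199, 0.111], [0.57, -0.208, 0.081]]
mug [[0.716, -0.306, 0.011], [0.71, -0.312, 0.011], [0.704, -0.319, 0.006]]
tape [[0.528, 0.359, -0.002], [0.523, 0.354, -0.007], [0.514, 0.344, 0.004]]
bow [[0.494, -0.494, 0.0], [0.488, -0.501, -0.003], [0.481, -0.505, 0.001]]
green [[0.626, 0.075, 0.065], [0.617, 0.068, 0.073], [0.613, 0.063, 0.064]]
pink [[0.702, -0.175, 0.061], [0.694, -0.18, 0.066], [0.688, -0.186, 0.065]]
top 30 [ 0.617 -0.075  0.077] [ 0.631 -0.057  0.084]
top 20 [ 0.562 -0.2    0.074] [ 0.574 -0.192  0.118]
top 31 [ 0.604 -0.074  0.077] [ 0.618 -0.056  0.087]
scene 32 [ 0.61  -0.077  0.073] [ 0.622 -0.056  0.084]
scene 16 [ 0.566 -0.2    0.074] [ 0.578 -0.192  0.115]
scene 24 [ 0.621 -0.077  0.074] [ 0.634 -0.057  0.085]
```

View pics/topc.png

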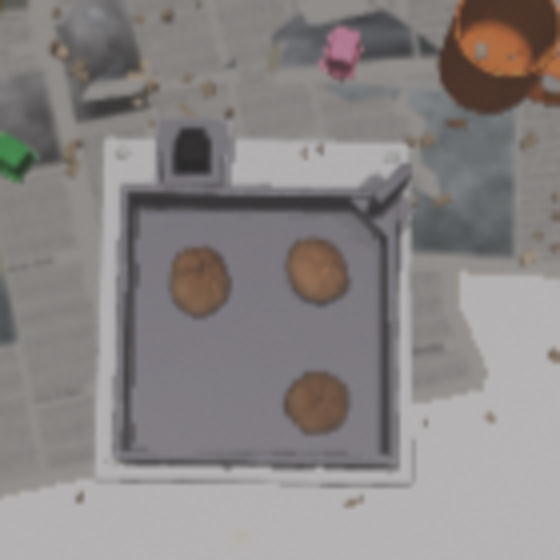

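```bash
python3 - <<'E'
from h import *
P=np.load('top.npy');S=np.load('scene.npy')
for n,Q in(('top',P),('scene',S)):
    q=Q.reshape(-1,3); b=(q[:,0]>.33)&(q[:,0]<.67)&(q[:,1]>-.26)&(q[:,1]<.07); q=q[b]
    m=(q[:,2]>.060)&(q[:,2]<.072)&~((q[:,0]>.588)&(q[:,1]>-.1))&(q[:,0]<.6)&(q[:,1]>-.24)
    r=q[m]; print(n,'rim',cv2.minAreaRect((r[:,:2]*1000).astype(np.float32)))
    # robust: rim pts in rotated frame
    for a in np.radians([-4,-3,-2,-1,0,1,2,3,4]):
        x=r[:,0]*np.cos(a)+r[:,1]*np.sin(a);y=-r[:,0]*np.sin(a)+r[:,1]*np.cos(a)
        h=np.histogram(x,np.arange(.3,.7,.003))[0];g=np.histogram(y,np.arange(-.3,.2,.003))[0]
        print(round(np.degrees(a)),(h**2).sum()+(g**2).sum(),np.percentile(x,[1,99]).round(3),np.percentile(y,[1,99]).round(3))
    t=q[(q[:,2]>.08)&(q[:,2]<.13)&(q[:,1]<-.15)];print('tab',len(t),np.median(t,0),t.min(0),t.max(0))
E
```

```text
top rim ((490.6612548828125, -114.94962310791016), (218.43771362304688, 216.13894653320312), 87.08374786376953)
-4 37254 [0.389 0.6  ] [-0.179  0.029]
-3 39720 [0.388 0.597] [-0.189  0.02 ]
-2 41336 [0.387 0.594] [-0.199  0.012]
-1 36970 [0.384 0.591] [-0.21   0.005]
0 31778 [0.381 0.588] [-0.22  -0.002]
1 27628 [0.377 0.587] [-0.23  -0.009]
2 24498 [0.374 0.585] [-0.24  -0.016]
3 22308 [0.37  0.584] [-0.249 -0.023]
4 20188 [0.366 0.583] [-0.259 -0.03 ]
tab 61 [ 0.5734945  -0.20516146  0.11090782] [ 0.56151009 -0.22003858  0.08063361] [ 0.58886503 -0.19205458  0.11752454]
scene rim ((493.2989196777344, -114.4713363647461), (219.6029510498047, 211.54522705078125), 87.03675842285156)
-4 40816 [0.394 0.601] [-0.183  0.029]
-3 44888 [0.393 0.598] [-0.193  0.02 ]
-2 40408 [0.391 0.597] [-0.203  0.012]
-1 34714 [0.388 0.594] [-0.213  0.004]
0 29866 [0.385 0.592] [-0.223 -0.004]
1 26112 [0.381 0.59 ] [-0.233 -0.011]
2 23390 [0.378 0.587] [-0.243 -0.019]
3 21078 [0.374 0.585] [-0.253 -0.026]
4 19282 [0.37  0.582] [-0.263 -0.033]
tab 147 [ 0.57864803 -0.21048475  0.10182486] [ 0.56489256 -0.22326354  0.08046292] [ 0.59369665 -0.19239454  0.11635783]
```

```bash
cat >> h.py <<'E'
YAW=-0.05
def delta(xyz,ydir_deg):
    """shift in mm along tool axes, spin so tool y points (mod 180) at ydir_deg in world; TCP target"""
    o=get_obs(); M=R.from_quat(o['eef_rot']).as_matrix()
    s=M.T@(np.array(xyz)-o['eef_pos'])*1000
    a=np.degrees(np.arctan2(M[1,1],M[0,1])); d=(ydir_deg-a+90)%180-90
    print('t',round(o['clock'],2),'tcp',o['eef_pos'].round(4),'shift',s.round(1),'spin',round(-np.radians(d),4),'tilt',M[:,2].round(3),'F',o['ft_force'].round(1),'op',round(o['opening'],3),'j',o['joints'].round(2))
E
python3 -m pendant '{"xyz":[[-30,-22,0],[-65,-48,0],[-105,-77,0],[-145,-107,0],[-185,-137,0],[-225,-166,0],[-265,-195,0],[-305,-225,0],[-345,-254,0],[-380,-280,0]],"spin":[-0.02,-0.04,-0.06,-0.08,-0.1,-0.13,-0.15,-0.17,-0.19,-0.21]}' 50 30
python3 -c "
from h import *
delta([.6185,-.066,.31],87.1)"
```

```text
clock: 1.1
eef_pos: [0.4381, 0.1593, 0.4042]
eef_rot: [0.027, 1.0, -0.001, -0.0]
ft_force: [0.6, 0.9, 0.8]
opening: 0.54
t 1.1 tcp [0.4381 0.1593 0.4042] shift [-192.3 -215.1   94.4] spin -0.0032 tilt [-0.001 -0.002 -1.   ] F [0.6 0.9 0.8] op 0.54 j [ 0.11  0.11  1.72 -0.    1.31 -1.41]
```

```bash
python3 -m pendant '{"xyz":[[-27,-30,10],[-54,-60,20],[-81,-90,35],[-108,-121,50],[-135,-151,65],[-162,-181,80],[-184,-206,90],[-192,-215,94],[-192,-215,94],[-192,-215,94]],"spin":[0,0,0,0,0,0,0,0,0,0]}' 
python3 -c "
from h import *
delta([.6185,-.066,.31],87.1)
im,P,c=cloud('wrist');np.save('wrist.npy',P);cv2.imwrite('pics/w1.png',im);print(c)
q=P.reshape(-1,3);q=q[(abs(q[:,0]-.6185)<.035)&(abs(q[:,1]+.066)<.035)]
t=q[(q[:,2]>.07)&(q[:,2]<.09)];print(len(t),t.min(0),t.max(0),np.percentile(t,[2,98],axis=0),cv2.minAreaRect((t[:,:2]*1000).astype(np.float32)))
"
```

```text
clock: 2.1
eef_pos: [0.6176, -0.0651, 0.3103]
eef_rot: [0.027, 1.0, -0.0, -0.001]
ft_force: [-0.5, 0.3, 0.0]
opening: 0.537
t 2.1 tcp [ 0.6176 -0.0651  0.3103] shift [-0.9 -0.9  0.3] spin -0.0032 tilt [-0.002 -0.001 -1.   ] F [-0.5  0.3  0. ] op 0.537 j [-0.28  0.46  1.48 -0.    1.2  -1.8 ]
{'fovy': 65.70646984690485, 'cx': 261.5909772553398, 'cy': 188.15994129850833, 'eye': array([ 0.54914044, -0.06227347,  0.28997113]), 'orientation': array([-0.09090843, -0.08568446,  0.68256045,  0.72007296])}
945 [ 0.60749372 -0.07557784  0.07019884] [ 0.63272663 -0.05399465  0.08362238] [[ 0.60789089 -0.07468119  0.07210097]
 [ 0.63169528 -0.05482403  0.08278127]] ((620.0398559570312, -64.78374481201172), (20.67884063720703, 24.752452850341797), 87.00688934326172)
```

View pics/w1.png

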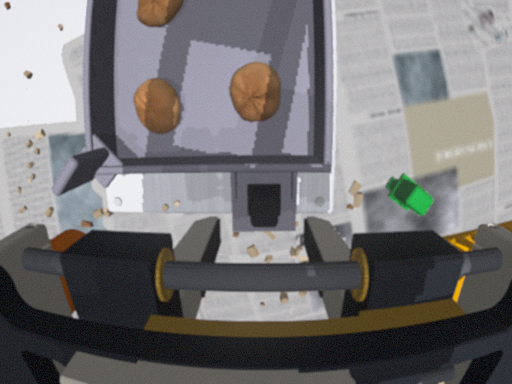

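The wrist view shows the black plug head at about (264,203), between the open fingers, with the tab at (80,170) and green lookalike at (410,195). The plug comes out at (0.620, -0.065) with a yaw of -3°, so I'll go down and grip it.

```bash
python3 -m pendant '{"xyz":[[-2,-0.5,10],[-2,-0.5,22],[-2,-0.5,35],[-2,-0.5,48],[-2,-0.5,58],[-2,-0.5,65],[-2,-0.5,69],[-2,-0.5,69],[-2,-0.5,69],[-2,-0.5,69]],"spin":[0,0,0,0,0,0,0,0,0,0]}' 
python3 -m pendant '{"xyz":[[0,0,0],[0,0,0],[0,0,0],[0,0,0],[0,0,0],[0,0,0],[0,0,0],[0,0,0],[0,0,-1],[0,0,-2]],"spin":[0,0,0,0,0,0,0,0,0,0]}' 10 45
python3 -c "
from h import *
delta([.620,-.065,.3413],87.1)"
```

```text
clock: 3.15
eef_pos: [0.6197, -0.0654, 0.2424]
eef_rot: [0.027, 1.0, -0.001, -0.0]
ft_force: [0.2, -0.4, -0.4]
opening: 0.54
clock: 4.15
eef_pos: [0.6195, -0.0645, 0.2436]
eef_rot: [0.026, 1.0, 0.0, -0.001]
ft_force: [2.1, 5.1, -5.8]
opening: 0.21
t 4.15 tcp [ 0.6195 -0.0645  0.2436] shift [ -0.4  -0.4 -97.7] spin -0.0024 tilt [-0.001  0.001 -1.   ] F [ 2.1  5.1 -5.8] op 0.21 j [-0.28  0.53  1.55  0.    1.07 -1.8 ]
```

Gripped, with an opening of about 20 mm. Pulling straight up.

```bash
python3 -m pendant '{"xyz":[[0,0,-5],[0,0,-12],[0,0,-22],[0,0,-34],[0,0,-46],[0,0,-60],[0,0,-75],[0,0,-88],[0,0,-98],[0,0,-98]],"spin":[0,0,0,0,0,0,0,0,0,0]}' 
python3 -c "
from h import *
delta([.48,.13,.3413],87.1)
im,P,c=cloud('scene');cv2.imwrite('pics/s2.png',cv2.resize(im[130:290,160:360],None,fx=3,fy=3))"
```

```text
clock: 5.15
eef_pos: [0.62, -0.0648, 0.3438]
eef_rot: [0.026, 1.0, -0.0, 0.001]
ft_force: [0.4, 0.5, 0.5]
opening: 0.215
t 5.15 tcp [ 0.62   -0.0648  0.3438] shift [150.1 187.1   2.1] spin -0.0024 tilt [ 0.002 -0.001 -1.   ] F [0.4 0.5 0.5] op 0.215 j [-0.28  0.43  1.44  0.    1.27 -1.8 ]
```

View pics/s2.png

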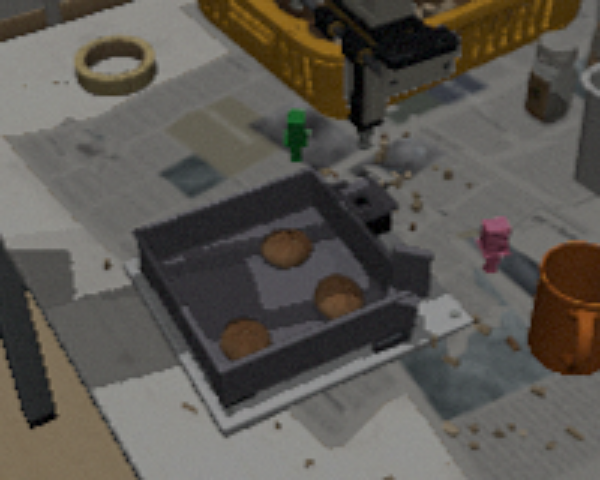

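The plug is out: its shank is visible under the fingers at (365,135), and the tote is still flat. Next I'll carry it to open table on the +y side.

```bash
python3 -m pendant '{"xyz":[[10,12,0],[30,38,0],[55,69,0],[80,100,0],[105,131,0],[125,156,0],[140,175,0],[150,187,0],[150,187,0],[150,187,0]],"spin":[0,0,0,0,0,0,0,0,0,0]}' 
python3 -m pendant '{"xyz":[[0,0,10],[0,0,25],[0,0,42],[0,0,60],[0,0,75],[0,0,88],[0,0,98],[0,0,106],[0,0,109],[0,0,110]],"spin":[0,0,0,0,0,0,0,0,0,0]}' 
python3 -c "
from h import *
delta([.48,.13,.2263],87.1)"
```

```text
clock: 6.2
eef_pos: [0.4799, 0.13, 0.3424]
eef_rot: [0.026, 1.0, -0.0, 0.0]
ft_force: [-0.0, 0.9, -0.0]
opening: 0.21
clock: 7.2
eef_pos: [0.4801, 0.1297, 0.2321]
eef_rot: [0.026, 1.0, -0.0, 0.0]
ft_force: [0.4, -0.4, -0.0]
opening: 0.21
t 7.2 tcp [0.4801 0.1297 0.2321] shift [0.1 0.3 5.8] spin -0.0018 tilt [ 0. -0. -1.] F [ 0.4 -0.4 -0. ] op 0.21 j [ 0.04  0.36  1.88 -0.    0.91 -1.48]
```

```bash
python3 -m pendant '{"xyz":[[0,0,1],[0,0,2],[0,0,3],[0,0,3.5],[0,0,4],[0,0,4.5],[0,0,5],[0,0,5.5],[0,0,5.5],[0,0,5.5]],"spin":[0,0,0,0,0,0,0,0,0,0]}' 
```

```text
clock: 8.2
eef_pos: [0.4802, 0.1297, 0.2266]
eef_rot: [0.026, 1.0, -0.0, 0.0]
ft_force: [-0.6, 0.5, 1.0]
opening: 0.211
```

```bash
python3 -m pendant '{"xyz":[[0,0,0.3],[0,0,0.6],[0,0,0.9],[0,0,1.2],[0,0,1.5],[0,0,1.5],[0,0,1.5],[0,0,1.5],[0,0,1.5],[0,0,1.5]],"spin":[0,0,0,0,0,0,0,0,0,0]}' 
```

```text
clock: 9.2
eef_pos: [0.4802, 0.1298, 0.2265]
eef_rot: [0.026, 1.0, -0.0, 0.001]
ft_force: [-4.1, -0.2, 13.8]
opening: 0.208
```

```bash
python3 -m pendant '{"xyz":[[0,0,0.3],[0,0,0.4],[0,0,0.4],[0,0,0.4],[0,0,0.4],[0,0,0.4],[0,0,0.4],[0,0,0.4],[0,0,0.4],[0,0,0.4]],"spin":[0,0,0,0,0,0,0,0,0,0]}'
python3 -m pendant '{"xyz":[[0,0,0],[0,0,0],[0,0,0],[0,0,0],[0,0,0],[0,0,-2],[0,0,-8],[0,0,-20],[0,0,-35],[0,0,-50]],"spin":[0,0,0,0,0,0,0,0,0,0]}' 50
python3 -m pendant '{"xyz":[[0,0,-15],[0,0,-30],[0,0,-45],[0,0,-60],[0,0,-70],[0,0,-80],[0,0,-85],[0,0,-85],[0,0,-85],[0,0,-85]],"spin":[0,0,0,0,0,0,0,0,0,0]}'
python3 -c "
from h import *
delta([.576,-.209,.40],50)
im,P,c=cloud('wrist');cv2.imwrite('pics/w3.png',im)
q=P.reshape(-1,3);q=q[(abs(q[:,0]-.48)<.08)&(abs(q[:,1]-.13)<.08)]
t=q[(q[:,2]>.008)&(q[:,2]<.1)];print(len(t),t.min(0),t.max(0))
im,P,c=cloud('top');np.save('top2.npy',P);q=P.reshape(-1,3);t=q[(q[:,2]>.08)&(q[:,2]<.13)&(q[:,1]<-.15)&(q[:,1]>-.25)&(q[:,0]>.5)&(q[:,0]<.63)];print('tab',len(t),t.mean(0),t.min(0),t.max(0),cv2.minAreaRect((t[:,:2]*1000).astype(np.float32)))"
```

```text
clock: 10.2
eef_pos: [0.4804, 0.1298, 0.2266]
eef_rot: [0.026, 1.0, -0.0, 0.001]
ft_force: [-0.6, 0.8, 7.5]
opening: 0.21
clock: 11.2
eef_pos: [0.4804, 0.1298, 0.278]
eef_rot: [0.026, 1.0, -0.0, 0.001]
ft_force: [-0.3, 0.5, 0.1]
opening: 0.539
clock: 12.2
eef_pos: [0.4799, 0.1299, 0.3624]
eef_rot: [0.026, 1.0, -0.0, 0.001]
ft_force: [-0.5, -0.1, 0.5]
opening: 0.538
t 12.2 tcp [0.4799 0.1299 0.3624] shift [-113.7 -333.4  -37.3] spin 0.6459 tilt [ 0.001 -0.001 -1.   ] F [-0.5 -0.1  0.5] op 0.538 j [ 0.04  0.2   1.72 -0.    1.22 -1.48]
1372 [0.40000423 0.11464107 0.00800743] [0.49551467 0.20976768 0.06749598]
tab 61 [ 0.57281121 -0.20550961  0.10618939] [ 0.56043478 -0.22008328  0.08051504] [ 0.58845179 -0.1926431   0.11811205] ((574.69873046875, -206.42202758789062), (10.146306037902832, 34.21099853515625), 42.14598083496094)
```

View pics/w3.png

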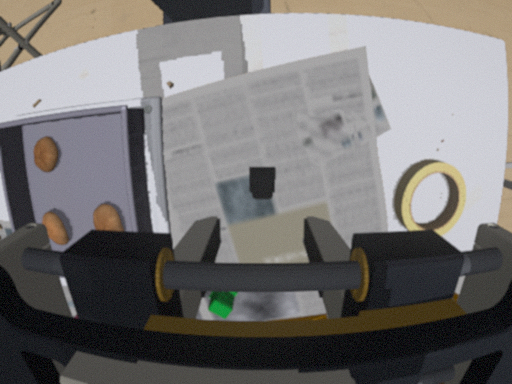

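The plug stands upright on the table, seen at (262,182) with its top at 67 mm. The tab is at about (0.577, -0.207) with its normal at 42.1°, and both views agree on that.

```bash
python3 -m pendant '{"xyz":[[-10,-28,0],[-24,-68,0],[-40,-116,0],[-56,-164,0],[-72,-210,0],[-88,-256,0],[-102,-296,0],[-111,-322,0],[-114.5,-331.5,0],[-114.5,-331.5,0]],"spin":[0.06,0.15,0.25,0.36,0.47,0.58,0.68,0.75,0.784,0.784]}'
python3 -m pendant '{"xyz":[[0,0,8],[0,0,20],[0,0,32],[0,0,40],[0,0,40],[0,0,40],[0,0,40],[0,0,40],[0,0,40],[0,0,40]],"spin":[0,0,0,0,0,0,0,0,0,0]}'
python3 -c "
from h import *
im,P,c=cloud('wrist');cv2.imwrite('pics/w4.png',im)
q=P.reshape(-1,3);t=q[(q[:,2]>.085)&(q[:,2]<.125)&(abs(q[:,1]+.207)<.035)&(abs(q[:,0]-.577)<.035)];print('tab',len(t),t.mean(0),t.min(0),t.max(0),cv2.minAreaRect((t[:,:2]*1000).astype(np.float32)))
delta([.577,-.207,.2633],42.1)"
```

```text
clock: 13.3
eef_pos: [0.577, -0.2081, 0.3619]
eef_rot: [0.407, 0.914, 0.0, 0.0]
ft_force: [0.4, 0.6, -0.6]
opening: 0.54
clock: 14.3
eef_pos: [0.5771, -0.2082, 0.3222]
eef_rot: [0.407, 0.914, 0.0, 0.0]
ft_force: [-0.3, 0.5, -0.0]
opening: 0.538
tab 828 [ 0.5759299  -0.20481363  0.11092135] [ 0.56389291 -0.22210343  0.08529328] [ 0.59243755 -0.19193895  0.11539945] ((577.764404296875, -206.87664794921875), (10.009012222290039, 34.75476837158203), 41.90853500366211)
t 14.35 tcp [ 0.5771 -0.2081  0.3221] shift [ 0.9  0.7 58.8] spin -0.0018 tilt [ 0.001  0.    -1.   ] F [-0.4 -0.   0.4] op 0.536 j [-0.53  0.43  1.49  0.    1.22 -1.26]
```

View pics/w4.png

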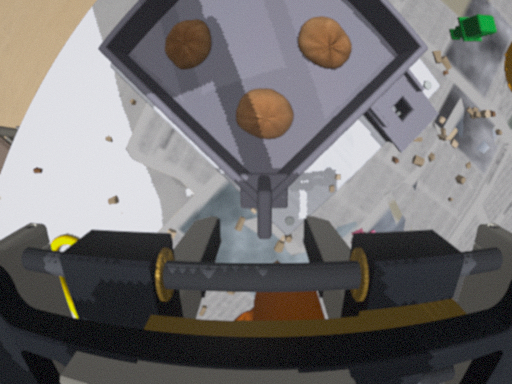

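The tab at (265,205) is centred between the fingers, and the empty ear is at (402,108). I'll go down and grip.

```bash
python3 -m pendant '{"xyz":[[0,1,6],[0,1,16],[0,1,26],[0,1,36],[0,1,45],[0,1,52],[0,1,57],[0,1,59],[0,1,59],[0,1,59]],"spin":[0,0,0,0,0,0,0,0,0,0]}'
python3 -m pendant '{"xyz":[[0,0,0],[0,0,0],[0,0,0],[0,0,0],[0,0,0],[0,0,0],[0,0,0],[0,0,0],[0,0,0],[0,0,0]],"spin":[0,0,0,0,0,0,0,0,0,0]}' 0 25
python3 -c "
from h import *
M=R.from_quat(get_obs()['eef_rot']).as_matrix();d=M.T@np.array([-np.cos(np.radians(47.9)),np.sin(np.radians(47.9)),0]);print('inward diag in tool',d)
for t in [2,4,6,8,10,12,15,18,21,24,27,30]:
    a=np.arctan2(84,275.5);r=np.hypot(84,275.5);b=a+np.radians(t);print(t,round(275.5-r*np.cos(b),1),round(r*np.sin(b)-84,1))
delta([.577,-.207,.2633],42.1)"
```

```text
clock: 15.35
eef_pos: [0.578, -0.2075, 0.2635]
eef_rot: [0.407, 0.914, 0.0, 0.001]
ft_force: [-0.5, -0.4, -0.3]
opening: 0.542
clock: 16.35
eef_pos: [0.578, -0.2075, 0.2635]
eef_rot: [0.407, 0.914, 0.0, 0.001]
ft_force: [0.1, 0.6, 1.0]
opening: 0.106
inward diag in tool [ 0.99999777 -0.00179787 -0.00110829]
2 3.1 9.6
4 6.5 19.0
6 10.3 28.3
8 14.4 37.5
10 18.8 46.6
12 23.5 55.4
15 31.1 68.4
18 39.4 81.0
21 48.4 93.2
24 58.0 104.8
27 68.2 115.9
30 78.9 126.5
t 16.35 tcp [ 0.578  -0.2075  0.2635] shift [ 1.1 -0.4  0.2] spin -0.0018 tilt [ 0.001 -0.    -1.   ] F [0.1 0.6 1. ] op 0.106 j [-0.53  0.49  1.55  0.    1.09 -1.26]
```

```bash
python3 -m pendant '{"xyz":[[1.5,0,-5],[3,0,-9.6],[4.8,0,-14],[6.5,0,-19],[8.4,0,-23.5],[10.3,0,-28.3],[12.3,0,-33],[14.4,0,-37.5],[14.4,0,-37.5],[14.4,0,-37.5]],"spin":[0,0,0,0,0,0,0,0,0,0]}'
python3 -c "
from h import *
delta([.577,-.207,.2633],42.1)
im,P,c=cloud('scene');cv2.imwrite('pics/s5.png',cv2.resize(im[130:290,160:360],None,fx=3,fy=3))"
```

```text
clock: 17.35
eef_pos: [0.5684, -0.1968, 0.3014]
eef_rot: [0.407, 0.914, 0.0, 0.001]
ft_force: [0.1, -1.0, -2.1]
opening: 0.106
t 17.35 tcp [ 0.5684 -0.1968  0.3014] shift [-13.2  -0.5  38.1] spin -0.0018 tilt [ 0.002 -0.001 -1.   ] F [ 0.1 -1.  -2.1] op 0.106 j [-0.52  0.43  1.55  0.    1.16 -1.25]
```

View pics/s5.png

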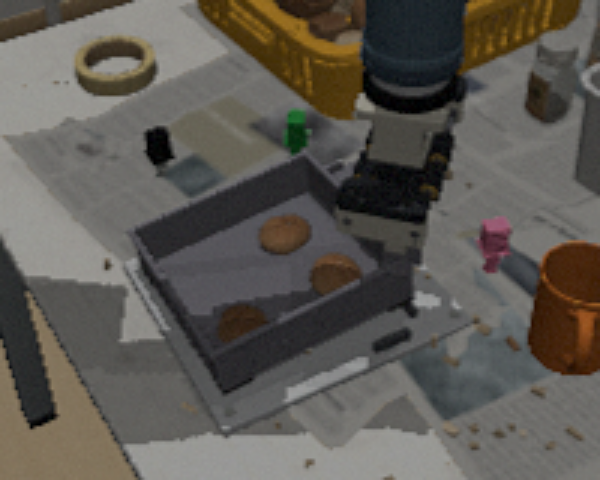

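The tote is tilted about 8° with the corner at (135,235) still down. The plug is standing at (158,145). I'll continue along the arc.

```bash
python3 -m pendant '{"xyz":[[2.2,0,-4.6],[4.4,0,-9.1],[6.8,0,-13.5],[9.1,0,-17.9],[11.6,0,-22.2],[14,0,-26.5],[16.7,0,-31],[19.5,0,-35],[22.2,0,-39.3],[25,0,-43.5]],"spin":[0,0,0,0,0,0,0,0,0,0]}'
python3 -m pendant '{"xyz":[[4.5,0,-6],[9,0,-12.2],[13.8,0,-18],[18.6,0,-23.8],[23.7,0,-29.4],[28.8,0,-34.9],[34,0,-40.2],[39.5,0,-45.5],[39.5,0,-45.5],[39.5,0,-45.5]],"spin":[0,0,0,0,0,0,0,0,0,0]}'
python3 -c "
from h import *
delta([.577,-.207,.2633],42.1)
im,P,c=cloud('scene');np.save('s6.npy',P);cv2.imwrite('pics/s6.png',cv2.resize(im[130:290,160:360],None,fx=3,fy=3))
im,P,c=cloud('top');np.save('t6.npy',P);cv2.imwrite('pics/t6.png',cv2.resize(im[130:270,160:350],None,fx=4,fy=4))"
```

```text
clock: 18.4
eef_pos: [0.5515, -0.1781, 0.3451]
eef_rot: [0.407, 0.914, 0.0, 0.001]
ft_force: [0.4, 0.3, -4.2]
opening: 0.106
clock: 19.4
eef_pos: [0.5249, -0.1487, 0.3907]
eef_rot: [0.407, 0.914, 0.0, 0.001]
ft_force: [-0.1, 0.4, -4.0]
opening: 0.109
t 19.4 tcp [ 0.5249 -0.1487  0.3907] shift [-77.9  -0.5 127.6] spin -0.0017 tilt [ 0.002 -0.001 -1.   ] F [-0.1  0.4 -4. ] op 0.109 j [-0.48  0.26  1.57  0.    1.31 -1.21]
```

View pics/s6.png

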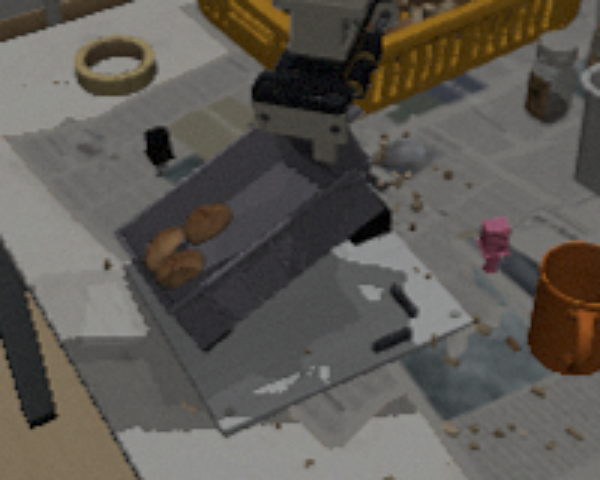

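View pics/t6.png

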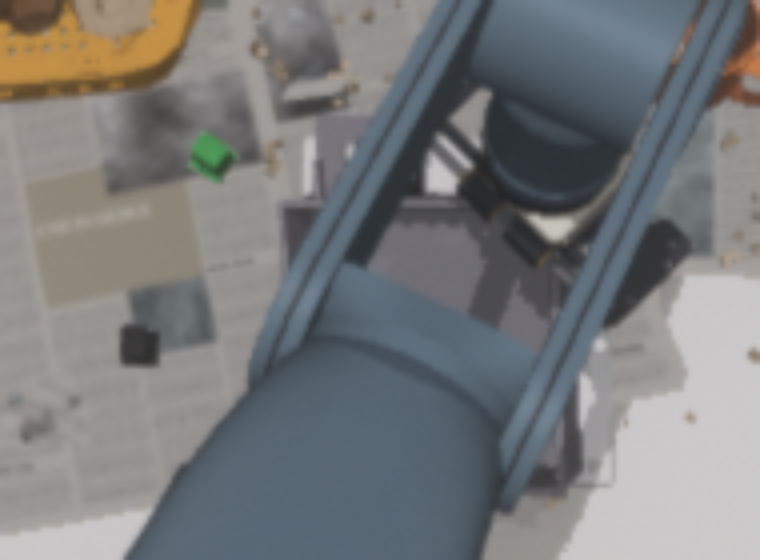

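The caps have gathered in the low corner: scene crop (168,243), (207,222) and (183,267). The plug still stands at (158,145). Now to check the tilt and cap distances in numbers.

```bash
python3 - <<'E'
from h import *
P=np.load('s6.npy');
def px(u,v):return P[int(130+v/3),int(160+u/3)]
# floor plane from grey floor polygon in crop
m=np.zeros(P.shape[:2],np.uint8)
poly=np.array([[240,195],[290,165],[310,180],[235,235]])/3+[160,130]
cv2.fillPoly(m,[poly.astype(np.int32)],1);q=P[(m>0)&np.isfinite(P[...,2])]
c=np.median(q,0);n=np.linalg.svd(q-c)[2][2];n*=np.sign(n[2]);q=q[abs((q-c)@n)<.008];c=q.mean(0);n=np.linalg.svd(q-c)[2][2];n*=np.sign(n[2])
print(len(q),'normal',n.round(3),'tilt',np.degrees(np.arccos(n[2])),'dir',np.degrees(np.arctan2(n[1],n[0])))
a=np.radians(-2.9);Rz=R.from_euler('z',a);ax=Rz.apply([1,1,0])/2**.5
T=Rz; o=np.array([.620,-.065,.012])-Rz.apply([.130,.050,0])
C=o+Rz.apply([-.1,.1,0])
for th in (28,30,32):
    Q=R.from_rotvec(ax*np.radians(th));
    if (Q.apply(Rz.apply([.1,-.1,0])))[2]<0:Q=Q.inv()
    ic=C+Q.apply(Rz.apply([.004,-.004,.007]));up=Q.apply([0,0,1])
    print(th,'up',up.round(3),'ic',ic.round(3),'floor resid',((q-ic)@up).mean().round(4))
    for u,v in((168,243),(207,222),(183,267)):
        p=px(u,v);h=(p-ic)@up;p=p-h*up;print('  cap',p.round(3),'h',h.round(3),'dist',np.linalg.norm(p-ic).round(3))
# settle check
o1=get_obs();print(o1['qd'].round(3),o1['ft_force'].round(1))
E
```

```text
249 normal [-0.333  0.374  0.866] tilt 30.05357081797218 dir 131.69464473831496
28 up [-0.315  0.348  0.883] ic [ 0.394 -0.005  0.021] floor resid 0.0014
  cap [ 0.423 -0.047  0.048] h 0.021 dist 0.058
  cap [ 0.463 -0.046  0.062] h 0.015 dist 0.09
  cap [ 0.416 -0.084  0.06 ] h 0.012 dist 0.091
30 up [-0.335  0.371  0.866] ic [ 0.394 -0.004  0.021] floor resid -0.0035
  cap [ 0.423 -0.046  0.05 ] h 0.019 dist 0.059
  cap [ 0.462 -0.045  0.065] h 0.012 dist 0.091
  cap [ 0.415 -0.083  0.063] h 0.009 dist 0.092
32 up [-0.355  0.393  0.848] ic [ 0.394 -0.004  0.021] floor resid -0.0084
  cap [ 0.422 -0.046  0.052] h 0.017 dist 0.059
  cap [ 0.461 -0.044  0.068] h 0.008 dist 0.092
  cap [ 0.414 -0.082  0.066] h 0.006 dist 0.092
[-0.002  0.005 -0.001 -0.001  0.002 -0.001] [ 0.2  0.8 -4.8]
```

```bash
python3 -m pendant '{"xyz":[[0,0,0],[0,0,0],[0,0,0],[0,0,0],[0,0,0],[0,0,0],[0,0,0],[0,0,0],[0,0,0],[0,0,0]],"spin":[0,0,0,0,0,0,0,0,0,0]}'
python3 - <<'E'
from h import *
a=np.load('s6.npy');im,P,c=cloud('scene')
d=np.abs(P-a).max(-1)[170:250,195:290];print('median change',np.nanmedian(d),'p90',np.nanpercentile(d,90))
p=P[165:190,200:222].reshape(-1,3);p=p[(abs(p[:,0]-.48)<.03)&(abs(p[:,1]-.13)<.03)];print('plug top z',np.nanmax(p[:,2]))
print(order.sign_off())
E
```

```text
clock: 20.5
eef_pos: [0.525, -0.1488, 0.3903]
eef_rot: [0.407, 0.914, 0.0, 0.001]
ft_force: [0.5, -0.2, -3.7]
opening: 0.104
median change 0.0013033469731903446 p90 0.0032806976653257935
plug top z 0.07020820383287163
the job is handed in; nothing more can be done
None
```

The job is handed in at about 20.6 s, with the arm still holding the tote tilted. The hand-in gives no verdict.

- **Plug:** I pulled the black plug straight up about 100 mm while the tote stood flat. It now stands upright on the table at about (0.48, 0.13), clear of the dock and let go. In the last check its top measured 70 mm above the table. The true height standing is 66 mm, so that fits within camera noise.
- **Tote:** I gripped it by the tab at 25 N and swung it about its low corner. The fitted floor plane shows a tilt of 30.1°, pointing towards the corner opposite the tab. The tab is at about 0.22 m, going by the gripper's height.
- **Caps:** I measured them at about 59, 91 and 92 mm from the inside corner, against the 120 mm limit. These rest on picking the cap centres by eye.
- **Stillness:** over a 1 s hold the scene changed by a median of 1.3 mm, which is noise level.
- **Bystanders:** I kept the arm away from the mug, tape roll and bow cutter, and the pictures show no sign of contact. I did not re-measure their positions.

No check failed. The only disagreement was a few millimetres between the first camera estimates of the plug and tab, and the close wrist views settled it.

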